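# Make up two battery kits in stack-nest totes

## Robot

A 7-joint arm with a two-finger parallel gripper is mounted at the origin on the work surface. World frame = base frame: x ahead of the robot, y to its left, z up, the work surface at z = 0. Lengths are in m, angles in rad, forces in N, time in s.
With the tool pointing down it reaches from about 0.4 to 0.85 m from the base axis. Payload 10.4 kg.
Tool frame: the origin (TCP) lies midway between the tips of the shut fingers; the grasp point (between the pads) lies 19 mm behind it; z points along the fingers, x is the direction in which the jaws open and shut, and the axes are right-handed (so a half turn about z gives the same grasp; the last joint's range is limited). The gripper opens to 85 mm and grips with 20 to 120 N. Pads are 22 mm wide; open, the fingers measure 114 mm over their backs; the gripper's body (76 mm by 85 mm) begins 54 mm behind the grasp point. The pads swing forward as they close: fully open they stand 13 mm farther back than shut.
Start: joints at [1.256, 0.332, -0.065, 1.46, 0.022, 1.35, -0.088], TCP at [0.18, -0.599, 0.231] pointing down, gripper open.
Joint ranges: [-2.6, 2.6], [-0.5, 2.12], [-1.47, 1.34], [0.16, 2.42], [-1.27, 4.41], [0.06, 2.06], [-2.6, 2.6]. Speed limits (rad/s): [2.22, 2.22, 2.79, 2.79, 3.14, 3.14, 3.14].

## Interface

Orientations are given as a unit quaternion [x, y, z, w].
In Python, from workcell import monitor, eyes, ticket, models gives the robot as it stands.
- The arm moves only by the tool servo_tool, never from a script. Its argument "motion" is a list of rows, each a list of 7 numbers: the opening, from 0 (shut) to 1 (fully open), then the shift along the tool's x, y, z in m, then the turn, a rotation vector about the tool's x, y, z in degrees. In form: [[fingers, tx, ty, tz, rx, ry, rz], ...]. A call has 1 to 20 rows; each row is the pose to reach, as a shift and turn from the pose commanded when the call began, along the tool's axes at that moment; what a row does not reach only later rows make up. A row lasts 1/8 s, in which the tool goes at most 62.5 mm and 10.7 degrees, less where a joint would pass 70% of its speed; a pose out of reach is approached as far as the arm can. A call with a gripper value outside its range is refused whole. The fingers move at their own pace and stop on an object; "grip_force" is the grip in N (left out, the last holds). Time passes only in rows, so rows that repeat a pose let the fingers close. It gives the time, the measured TCP pose, the force and the opening at its end, in the units of the state.
- monitor.get_obs(): the state, without advancing time (a new reading comes with each control period).
- eyes.camera(name): name is "scene" or "top" or "wrist"; returns (picture, depth): 420x560x3 uint8, blue, green, red; 420x560 float32, m along the optical axis (not along the pixel's ray), 0 where there is no reading.
- eyes.camera_info(name): a dict with "intrinsics" (3x3 intrinsics, pixels), "extrinsics" (4x4, takes a point from world to camera coordinates); the wrist camera has in their place "tool_from_camera" (4x4, takes a point from camera to tool coordinates, whose origin is the TCP and whose axes are the tool frame's). Camera axes: x right, y down, z forward; pixel columns grow to the right and rows downward; lengths in m; the calibration is good to about 2 mm. A picture is of the moment at which its call begins: read the wrist's pose just before it. camera_info takes no time and is no camera call.
- ticket.hand_in(): hands the job in, once; it reports no verdict.
Trained networks look in the newest picture that a camera, given by its name, has taken for a name from the list of things; names that differ only in an ending like _2 or _b are one class to them, and where a whole thing is asked for, a point or a joint stands for the part that bears it (a point fixed in the world has none). Each returns a list of dicts, best first, with "confidence" (0 to 1); they miss things now and then, are a little off and sometimes report something else, mostly with a low value. They report only what shows in the picture. A call takes as long as a camera call. They do not tell look-alikes from the thing itself.
- models.boxes_of(camera, thing): "point" ([x, y, z] in m, in the coordinates of the camera as it stood for that picture, good to about 4 mm: the middle of the surface that is visible of it).
The state is a dict: "clock": time; "joint_pos": joint angles; "joint_velocities": joint speeds; "tau": joint torques, N m; "position": TCP position; "ee_rot": TCP orientation; "ft_force": force on the tool from outside, world axes, zero at the start; "torque": the same for the moment, N m; "grip_width": opening from 0.0 (shut) to 1.0 (fully open).
Only numpy, scipy, OpenCV 4.12 (cv2) and the standard library are available. Lean on these libraries where they do the work, as an engineer would, in place of code of your own. Each camera call takes 0.05 s, during which the arm holds its last target. There are 200 camera calls.

## Task

Make up two battery kits and stack them: stand the brass top post and the red terminal boot in the tote that is screwed down on the steel plate, and the copper lug and the black hold-down nut in the loose tote. The loose tote must end level, squarely stacked and centred on the rim of the screwed-down one, its two-notch end over the other's one-notch end so that it stacks and does not nest. All four parts must stand upright in their totes at the end, and the brush and the grease jar stay where they are.

Things in the scene. Friction and masses are not known exactly. Their poses are not given: they have to be found in the camera images.
- base_tote: Grey tote screwed down on a 190x100x4 mm steel plate. Origin under the plate's middle, x along the tote, z up. Above origin: floor 7 mm, rim 52. Clear inside 140 (x) by 53 (y); 34 mm up the walls step out to an upright collar 153x66 outside, 148x61 inside. End flanges reach x = +-86 mm. +x end: two 14 mm notches in the rim (y = +-17); -x end: one (y = 0). A foot juts out under each notch.
- loose_tote_mid (a point): Loose tote, same shape but no plate, 160 g. Point: its middle, 24 mm above its underside, 21 above its floor, 24 below the rim; x along it (+x: two-notch end), z up. Can be taken across the 66 mm collar (6 to 24 mm above this point). Faced like the tote below, its feet drop into the notches and it nests; turned half round it stacks, underside on the rim, this point 76 mm above the fixed tote's origin.
- loose_tote_two_notch_end (a point): Middle of the loose tote's two-notch end, on top of the rim: 81 mm from the tote's middle along its +x axis, 48 mm above its underside. Axes as the tote's.
- post_mid (a point): Brass battery top post, standing: round base 30 mm across and 10 mm high, above it a slightly tapered round post 21 to 19 mm across; 40 mm tall, 110 g. This point: on its axis, 20 mm above its underside; z up.
- boot_mid (a point): Red moulded terminal boot, firm: a block 32 mm (x) by 26 mm (y) by 30 mm tall with a short round spout (15 mm across) that reaches to 23.5 mm from the middle along +x; 30 g. This point: the middle of the block, 15 mm above its underside; z up.
- lug_mid (a point): Right-angle copper cable lug, standing on its palm: palm 4 mm thick, 24 mm wide (y), from 10 mm behind to 26 mm in front (+x) of the barrel's axis; upright round barrel 16 mm across; 36 mm tall in all, 60 g. This point: on the barrel's axis, 18 mm above the underside; z up.
- nut_mid (a point): Black steel hold-down nut, standing: round flange 36 mm across and 4 mm high, above it a hexagon 24 mm across flats (one pair of flats faces +x and -x); 28 mm tall, 90 g. This point: on its axis, 14 mm above its underside; z up.
- brush: Bystander: orange plastic hand brush, 180 mm long, lying on the counter; x along it. Leave it alone.
- grease_jar: Bystander: closed round jar, 56 mm across, 60 mm tall, origin under its middle. Leave it alone.
There are look-alikes about, which are no part of the job. What is shaped like the part that bears boot_mid but green is not meant.

How it is judged:
At the end, for the whole second after the job is handed in: Loose tote released on the fixed one's rim: centred within 10 mm each way, height -3.5/+4 mm, level within 0.06 rad, square within 0.14 rad, two-notch end over one-notch end. Post and boot inside the fixed tote, lug and nut in the loose one, upright within 0.3 rad; all at rest (x of loose_tote_mid in the frame of base_tote between -0.01 and 0.01 m and y of loose_tote_mid in the frame of base_tote between -0.01 and 0.01 m and z of loose_tote_mid in the frame of base_tote between 0.0725 and 0.08 m and angle between the x axis of loose_tote_mid and the x axis of base_tote, either way round below 0.14 rad and x of loose_tote_two_notch_end in the frame of base_tote below -0.05 m and angle between loose_tote_mid's own z axis and vertical below 0.06 rad and x of post_mid in the frame of base_tote between -0.068 and 0.068 m and y of post_mid in the frame of base_tote between -0.026 and 0.026 m and z of post_mid in the frame of base_tote between 0.01 and 0.04 m and x of boot_mid in the frame of base_tote between -0.068 and 0.068 m and y of boot_mid in the frame of base_tote between -0.026 and 0.026 m and z of boot_mid in the frame of base_tote between 0.01 and 0.04 m and x of lug_mid in the frame of loose_tote_mid between -0.068 and 0.068 m and y of lug_mid in the frame of loose_tote_mid between -0.026 and 0.026 m and z of lug_mid in the frame of loose_tote_mid between -0.02 and 0.012 m and x of nut_mid in the frame of loose_tote_mid between -0.068 and 0.068 m and y of nut_mid in the frame of loose_tote_mid between -0.026 and 0.026 m and z of nut_mid in the frame of loose_tote_mid between -0.02 and 0.012 m and angle between each of post_mid, boot_mid, lug_mid, nut_mid's own z axis and vertical below 0.3 rad and linear speed of each of post, boot, lug, nut, loose_tote below 0.01 m/s); the robot touches nothing.
It fails at once if the brush is pushed more than 20 mm from its place (distance of brush from where it was at the start of the episode above 0.02 m).
It fails at once if the grease jar is pushed more than 20 mm from its place (distance of grease_jar from where it was at the start of the episode above 0.02 m).
It also fails if it takes over 115 s, if anything falls off the work surface, if the arm or the gripper's body presses on something with over 40 N, if the wrist force passes 120 N, or if a joint passes its speed limit or range.

## Working session

There is one attempt and no reset: what is moved stays moved. The work goes in short steps, Python scripts to look and compute and a tool call to move; the robot and the scene stay as the last step left them, time stands still between calls to the robot, and variables do not carry over. Pictures are saved under pics/ and viewed, about 12 in all and at most 16, crops included, and the job is handed in when it is done.

Besides the shell and the picture viewer there is one more tool, called as a command line: name --pt "numbers of a row" for each row, then --argument value for the rest. servo_tool: Moves the arm, as the interface text tells. Its arguments: {"type":"object","properties":{"motion":{"type":"array"},"grip_force":{"type":"number"}},"required":["motion"]}

```bash
mkdir -p pics; ls; cat > h.py <<'E'
import numpy as np, cv2
from scipy.spatial.transform import Rotation as R
from workcell import monitor, eyes, ticket, models
def T_wc(name):
    ci=eyes.camera_info(name)
    if name!='wrist': return np.linalg.inv(np.array(ci['extrinsics']))
    o=monitor.get_obs(); T=np.eye(4); T[:3,:3]=R.from_quat(o['ee_rot']).as_matrix(); T[:3,3]=o['position']
    return T@np.array(ci['tool_from_camera'])
def shot(name):
    T=T_wc(name); im,d=eyes.camera(name); K=np.array(eyes.camera_info(name)['intrinsics'])
    v,u=np.mgrid[:420,:560]; P=np.stack([(u-K[0,2])/K[0,0]*d,(v-K[1,2])/K[1,1]*d,d],-1)@T[:3,:3].T+T[:3,3]
    P[d==0]=np.nan
    return im,d,P,T,K
def find(name,T,K,thing):
    for r in models.boxes_of(name,thing):
        p=np.array(r['point']); q=K@p; w=T[:3,:3]@p+T[:3,3]
        print(thing,'%.2f'%r['confidence'],w.round(3),(q[:2]/q[2]).round())
E
python3 - <<'E'
from h import *
o=monitor.get_obs(); print(o)
for n in ['scene','top']:
    im,d,P,T,K=shot(n); cv2.imwrite(f'pics/{n}0.png',im); np.savez(f'{n}0.npz',im=im,P=P)
    print(n,T.round(3).tolist(),K.tolist())
    for t in ['base_tote','loose_tote_mid','loose_tote_two_notch_end','post_mid','boot_mid','lug_mid','nut_mid','brush','grease_jar']: find(n,T,K,t)
E
```

```text
pics
{'clock': 0.0, 'joint_pos': array([ 1.25643565,  0.33288441, -0.06467321,  1.46093795,  0.02159808,
        1.34989485, -0.08852047]), 'joint_velocities': array([ 0.00036873,  0.00060915,  0.00034155,  0.00044797, -0.0004225 ,
       -0.0013991 ,  0.00125582]), 'tau': array([ 4.78010702e-05, -6.25439072e+01,  4.91274206e-02, -3.91605949e+01,
        1.62337522e-02,  9.84307408e-03, -3.76037906e-05]), 'position': array([ 0.1796474 , -0.59823595,  0.23050964]), 'ee_rot': array([ 8.02375864e-01, -5.96818617e-01, -5.94405126e-04, -3.96799690e-04]), 'ft_force': array([ 0.35756678,  0.84030688, -0.77300802]), 'torque': array([ 0.01284983, -0.02267768,  0.01128794]), 'grip_width': 1.001065430647397}
scene [[-0.181, 0.769, -0.613, 1.083], [0.983, 0.134, -0.121, 0.133], [-0.011, -0.625, -0.781, 0.693], [0.0, 0.0, 0.0, 1.0]] [[419.6351924154774, 0.0, 279.7610684164761], [0.0, 419.6351924154774, 208.35485425278415], [0.0, 0.0, 1.0]]
base_tote 0.65 [0.573 0.235 0.009] [380. 233.]
loose_tote_mid 0.57 [ 0.56  -0.261  0.023] [145. 191.]
loose_tote_mid 0.32 [0.574 0.234 0.01 ] [380. 233.]
loose
[... 560 characters left out ...]
.466], [-1.0, -0.004, -0.012, 0.01], [0.013, -0.115, -0.993, 0.921], [0.0, 0.0, 0.0, 1.0]] [[470.0148031765138, 0.0, 280.446188195119], [0.0, 470.0148031765138, 210.14582776117163], [0.0, 0.0, 1.0]]
base_tote 0.59 [0.562 0.228 0.001] [163. 215.]
loose_tote_mid 0.66 [ 0.564 -0.264  0.004] [414. 215.]
loose_tote_two_notch_end 0.90 [ 0.56  -0.266  0.009] [415. 217.]
post_mid 0.64 [ 0.468 -0.057  0.028] [310. 264.]
post_mid 0.27 [ 0.564 -0.268  0.007] [416. 215.]
boot_mid 0.71 [0.397 0.109 0.028] [221. 302.]
boot_mid 0.63 [0.477 0.065 0.024] [246. 259.]
lug_mid 0.64 [ 0.615 -0.043  0.009] [302. 189.]
brush 0.78 [ 0.749 -0.041  0.018] [301. 121.]
grease_jar 0.93 [ 0.755 -0.191  0.061] [381. 112.]
```

View pics/top0.png

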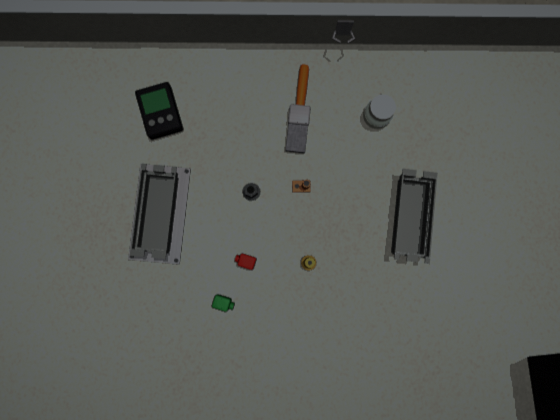

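View pics/scene0.png

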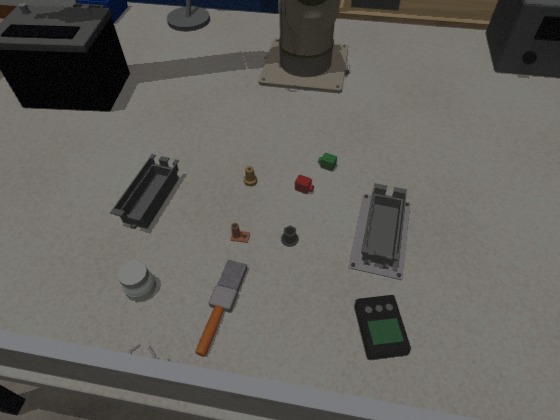

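Candidates for the boot: red block at top (246,261) and the green look-alike at (223,303). Red is meant. The post is brass at (309,263), the lug copper at (302,186), the nut black at (251,191). The loose tote is at (414,215), without a plate, and the screwed-down tote is at (160,213) on its plate. Next is a close crop to check.

```bash
python3 - <<'E'
from h import *
z=np.load('top0.npz'); im=z['im']
f=lambda a,b,c,d:cv2.resize(im[b:d,a:c],None,fx=4,fy=4,interpolation=cv2.INTER_CUBIC)
A=f(120,155,195,270);B=f(380,160,445,275)
C=cv2.resize(im[170:320,205:325],None,fx=460/150,fy=460/150,interpolation=cv2.INTER_CUBIC)
M=np.hstack([x[:460] for x in (A,B)]);C=cv2.resize(im[170:320,205:325],(240,300),interpolation=cv2.INTER_CUBIC)
C=np.vstack([C,np.zeros((160,240,3),np.uint8)])
M=np.hstack([M,C]);M=np.clip(M*1.8,0,255).astype(np.uint8);cv2.imwrite('pics/crop1.png',M);print(M.shape)
P=z['P']
# height bands around each tote
for n,(cx,cy) in dict(base=(.565,.23),loose=(.563,-.263)).items():
    m=(abs(P[...,0]-cx)<.12)&(abs(P[...,1]-cy)<.07)
    Z=P[m]; print(n,np.histogram(Z[:,2],bins=np.arange(-.006,.066,.004)))
    for lo,hi in ([(.043,.06)]):
        q=Z[(Z[:,2]>lo)&(Z[:,2]<hi)][:,:2].astype(np.float32); print(len(q),cv2.minAreaRect(q))
E
```

```text
(460, 800, 3)
base (array([ 243, 2867, 2108, 1618,  196,   56,   53,   52,   51,  205,  270,
         97,  108,  142,  475,   90,    0]), array([-0.006, -0.002,  0.002,  0.006,  0.01 ,  0.014,  0.018,  0.022,
        0.026,  0.03 ,  0.034,  0.038,  0.042,  0.046,  0.05 ,  0.054,
        0.058,  0.062]))
789 ((0.5662299394607544, 0.23588669300079346), (0.06750515848398209, 0.17335182428359985), 84.8936996459961)
loose (array([ 515, 4434, 1755,  160,   69,   45,   60,   61,  233,  243,  104,
        106,  161,  492,   57,    0,    0]), array([-0.006, -0.002,  0.002,  0.006,  0.01 ,  0.014,  0.018,  0.022,
        0.026,  0.03 ,  0.034,  0.038,  0.042,  0.046,  0.05 ,  0.054,
        0.058,  0.062]))
682 ((0.5592629313468933, -0.2545512318611145), (0.06739042699337006, 0.17368453741073608), 83.05453491210938)
```

View pics/crop1.png

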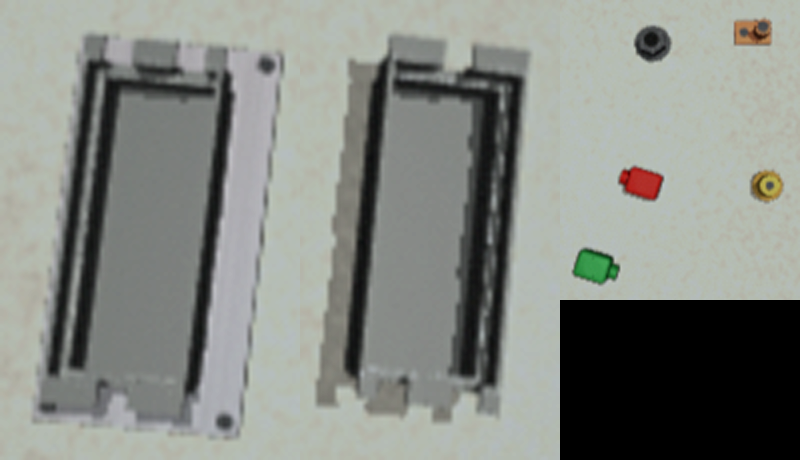

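The crop confirms it: the red block with its spout pointing left and up is the boot, and the green one beside it is the look-alike. The fixed tote's two notches face up (world +x). The loose tote's two notches face down (-x), so it already has the right facing for stacking.

```bash
cat >> h.py <<'E'
def go(x,y,z,yaw,tip=None):
    "print shift/turn in tool axes for TCP target in world, tool straight down, tool x at yaw deg"
    o=monitor.get_obs(); A=R.from_quat(o['ee_rot'])
    B=R.from_euler('z',yaw,degrees=True)*R.from_euler('x',180,degrees=True)
    s=A.inv().apply(np.array([x,y,z])-o['position']); r=(A.inv()*B).as_rotvec(degrees=True)
    print('go',s.round(4),r.round(1))
E
python3 - <<'E'
from h import *
print(np.array(eyes.camera_info('wrist')['tool_from_camera']).round(3).tolist(),eyes.camera_info('wrist')['intrinsics'])
go(.50,.02,.33,0)
E
```

```text
[[1.0, -0.0, 0.0, -0.0], [0.0, 0.964, 0.264, -0.067], [-0.0, -0.264, 0.964, -0.142], [0.0, 0.0, 0.0, 1.0]] [[326.20337933   0.         282.51691806]
 [  0.         326.20337933 212.41955846]
 [  0.           0.           1.        ]]
go [-0.5003 -0.4846 -0.0987] [  0.   -0.  -73.3]
```

servo_tool --pt "1 -0.51 -0.51 -0.1 0 0 -73.3" --pt "1 -0.51 -0.51 -0.1 0 0 -73.3" --pt "1 -0.51 -0.51 -0.1 0 0 -73.3" --pt "1 -0.51 -0.51 -0.1 0 0 -73.3" --pt "1 -0.51 -0.51 -0.1 0 0 -73.3" --pt "1 -0.51 -0.51 -0.1 0 0 -73.3" --pt "1 -0.51 -0.51 -0.1 0 0 -73.3" --pt "1 -0.51 -0.51 -0.1 0 0 -73.3" --pt "1 -0.51 -0.51 -0.1 0 0 -73.3" --pt "1 -0.51 -0.51 -0.1 0 0 -73.3" --pt "1 -0.51 -0.51 -0.1 0 0 -73.3" --pt "1 -0.51 -0.51 -0.1 0 0 -73.3" --pt "1 -0.51 -0.51 -0.1 0 0 -73.3" --pt "1 -0.51 -0.51 -0.1 0 0 -73.3"

```text
clock: 2.75
position: [0.5214, 0.036, 0.3311]
ee_rot: [1.0, -0.0, -0.0, 0.0]
ft_force: [-0.6, -1.0, -0.4]
grip_width: 0.998
```

```bash
python3 - <<'E'
from h import *
im,d,P,T,K=shot('wrist'); cv2.imwrite('pics/w1.png',im); np.savez('w1.npz',im=im,P=P)
for t in ['base_tote','loose_tote_mid','post_mid','boot_mid','lug_mid','nut_mid']: find('wrist',T,K,t)
C=dict(post=(.475,-.055),boot=(.478,.065),lug=(.625,-.045),nut=(.62,.06))
t0=np.load('top0.npz')['P']
for n,(cx,cy) in C.items():
  for nm,Q in (('w',P),('top',t0)):
    m=(abs(Q[...,0]-cx)<.04)&(abs(Q[...,1]-cy)<.04); Z=Q[m]; tab=np.median(Z[:,2]); Z=Z-[0,0,tab]
    top=np.percentile(Z[:,2],99.8)
    a=Z[Z[:,2]>top-.005]; b=Z[(Z[:,2]>.003)].astype(np.float32)
    print(n,nm,'table %.4f top %.4f'%(tab,top),len(a),((a.min(0)+a.max(0))/2).round(4)[:2],a.mean(0)[:2].round(4),'all',len(b),cv2.minAreaRect(b[:,:2]),cv2.minAreaRect(a[:,:2].astype(np.float32)))
for n,(cx,cy) in dict(base=(.565,.235),loose=(.56,-.255)).items():
    m=(abs(P[...,0]-cx)<.12)&(abs(P[...,1]-cy)<.07); Z=P[m]
    if len(Z)<50: continue
    q=Z[(Z[:,2]>.043)&(Z[:,2]<.06)][:,:2].astype(np.float32); print(n,len(q),cv2.minAreaRect(q), Z.min(0),Z.max(0))
E
```

```text
base_tote 0.95 [0.574 0.218 0.009] [324.  29.]
base_tote 0.24 [0.61  0.062 0.027] [349. 154.]
loose_tote_mid 0.73 [ 0.551 -0.232  0.018] [301. 338.]
post_mid 0.62 [ 0.474 -0.053  0.025] [250. 234.]
boot_mid 0.93 [0.478 0.066 0.031] [250. 151.]
boot_mid 0.74 [0.403 0.107 0.029] [192. 119.]
lug_mid 0.94 [ 0.622 -0.048  0.007] [350. 227.]
nut_mid 0.69 [0.61  0.057 0.028] [348. 158.]
nut_mid 0.20 [ 0.551 -0.229  0.013] [301. 334.]Traceback (most recent call last):
  File "<stdin>", line 11, in <module>
cv2.error: OpenCV(4.12.0) /io/opencv/modules/imgproc/src/convhull.cpp:143: error: (-215:Assertion failed) total >= 0 && (depth == CV_32F || depth == CV_32S) in function 'convexHull'
```

View pics/w1.png

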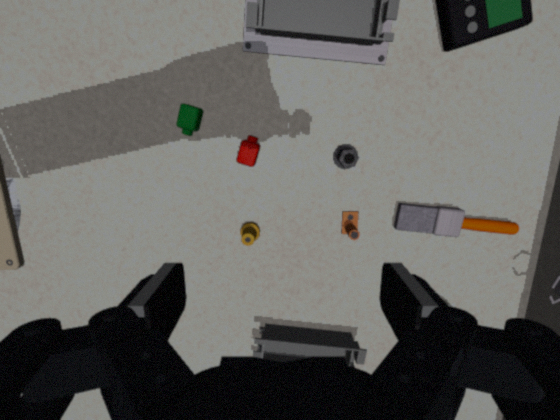

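The wrist view shows the boot (248,150), post (250,232), lug (350,226), nut (345,156) and green look-alike (189,118), all standing. The fixed tote is at the top edge and the loose tote at the bottom between the fingers.

```bash
python3 - <<'E'
from h import *
P=np.load('w1.npz')['P']
mr=lambda q:[np.round(v,4) for v in cv2.minAreaRect(np.ascontiguousarray(q[:,:2],dtype=np.float32))]
C=dict(post=(.475,-.055),boot=(.478,.065),lug=(.625,-.045),nut=(.615,.06))
t0=np.load('top0.npz')['P'];s0=np.load('scene0.npz')['P']
for n,(cx,cy) in C.items():
  for nm,Q in (('w',P),('top',t0),('sc',s0)):
    m=(abs(Q[...,0]-cx)<.035)&(abs(Q[...,1]-cy)<.035); Z=Q[m]; tab=np.median(Z[:,2]); Z=Z-[0,0,tab]
    top=np.percentile(Z[:,2],99.8)
    a=Z[Z[:,2]>top-.005]; b=Z[(Z[:,2]>.0025)]
    print(n,nm,'table %.4f top %.4f'%(tab,top),len(a),((a.min(0)+a.max(0))/2).round(4)[:2],'all',len(b),mr(b),mr(a))
E
```

```text
post w table 0.0000 top 0.0413 140 [ 0.4717 -0.0551] all 363 [array([ 0.4836, -0.0623]), array([0.0267, 0.0568]), np.float64(53.6759)] [array([ 0.4713, -0.0549]), array([0.018 , 0.0183]), np.float64(34.3572)]
post top table 0.0005 top 0.0430 74 [ 0.4707 -0.0552] all 233 [array([ 0.4749, -0.055 ]), array([0.0699, 0.0675]), np.float64(89.997)] [array([ 0.4707, -0.0552]), array([0.0171, 0.0167]), np.float64(89.9969)]
post sc table -0.0005 top 0.0416 50 [ 0.4741 -0.0542] all 196 [array([ 0.4725, -0.0586]), array([0.0466, 0.0292]), np.float64(70.4751)] [array([ 0.4746, -0.0536]), array([0.0203, 0.0173]), np.float64(14.7532)]
boot w table 0.4021 top 0.0284 1825 [0.5035 0.054 ] all 11209 [array([0.484 , 0.0428]), array([0.0619, 0.023 ]), np.float64(9.9247)] [array([0.5032, 0.0551]), array([0.0196, 0.0049]), np.float64(12.3762)]
boot top table 0.0007 top 0.0334 154 [0.4724 0.0628] all 293 [array([0.4772, 0.0641]), array([0.0615, 0.0719]), np.float64(4.8383)] [array([0.4721, 0.0633]), array([0.0305, 0.0238]), np.float64(69.6971)]
boot sc table -0.0000 top 0.0312 120 [0.4761 0.0639] all 271 [a
[... 673 characters left out ...]
np.float64(82.4888)] [array([ 0.6247, -0.0482]), array([0.0141, 0.0141]), np.float64(48.1154)]
nut w table 0.3987 top 0.0183 613 [0.5817 0.0429] all 2600 [array([0.5863, 0.0374]), array([0.0124, 0.0244]), np.float64(2.6886)] [array([0.5817, 0.0429]), array([0.013 , 0.0033]), np.float64(89.5701)]
nut top table 0.0009 top 0.0305 125 [0.6095 0.0576] all 262 [array([0.6138, 0.0609]), array([0.0608, 0.0688]), np.float64(2.8219)] [array([0.6096, 0.0572]), array([0.025 , 0.0233]), np.float64(7.1605)]
nut sc table -0.0003 top 0.0299 108 [0.6132 0.0581] all 253 [array([0.6209, 0.0626]), array([0.0427, 0.0695]), np.float64(9.8444)] [array([0.6129, 0.0576]), array([0.0253, 0.0234]), np.float64(9.0785)]
```

servo_tool --pt "1 -0.025 0.045 0.05 0 0 0" --pt "1 -0.05 0.091 0.1 0 0 0" --pt "1 -0.05 0.091 0.16 0 0 0" --pt "1 -0.05 0.091 0.22 0 0 0" --pt "1 -0.05 0.091 0.27 0 0 0" --pt "1 -0.05 0.091 0.3 0 0 0" --pt "1 -0.05 0.091 0.317 0 0 0" --pt "1 -0.05 0.091 0.317 0 0 0" --pt "0 -0.05 0.091 0.317 0 0 0" --pt "0 -0.05 0.091 0.317 0 0 0" --pt "0 -0.05 0.091 0.317 0 0 0" --pt "0 -0.05 0.091 0.317 0 0 0" --pt "0 -0.05 0.091 0.317 0 0 0" --grip_force 40

```text
clock: 4.72
position: [0.4719, -0.0546, 0.015]
ee_rot: [1.0, 0.0, 0.0, 0.0]
ft_force: [-1.7, -0.5, 7.5]
grip_width: 0.217
```

```bash
python3 - <<'E'
from h import *
P=np.load('w1.npz')['P']; P=P[(P[...,2]<.09)]
mr=lambda q:[np.round(v,4) for v in cv2.minAreaRect(np.ascontiguousarray(q[:,:2],dtype=np.float32))]
for n,(cx,cy,h) in dict(boot=(.478,.065,.03),nut=(.615,.06,.028)).items():
    m=np.hypot(P[...,0]-cx,P[...,1]-cy)<.035; Z=P[m]
    a=Z[Z[:,2]>h-.004]; b=Z[Z[:,2]>.003]
    print(n,len(a),a[:,2].max(),((a.min(0)+a.max(0))/2).round(4)[:2],mr(a),mr(b))
a=P[(abs(P[:,0]-.565)<.12)&(abs(P[:,1]-.22)<.06)]; print('base',a.min(0),a.max(0))
# totes: collar/rim fit from top & scene: rim pixels z 46..56 restricted
for nm in ('top0','scene0','w1'):
    Q=np.load(nm+'.npz')['P']
    for n,(cx,cy,h) in dict(base=(.565,.233,.052),loose=(.56,-.257,.048)).items():
        m=(abs(Q[...,0]-cx)<.12)&(abs(Q[...,1]-cy)<.06)&(abs(Q[...,2]-h)<.004); 
        if m.sum()>100: print(nm,n,m.sum(),mr(Q[m]))
E
```

```text
boot 434 0.032461299011780964 [0.4731 0.0634] [array([0.4736, 0.0633]), array([0.0315, 0.0257]), np.float64(72.1617)] [array([0.4746, 0.0667]), array([0.0398, 0.0262]), np.float64(72.9406)]
nut 284 0.03014017779112782 [0.61   0.0568] [array([0.6105, 0.0568]), array([0.0266, 0.0241]), np.float64(65.9164)] [array([0.6114, 0.057 ]), array([0.0369, 0.0346]), np.float64(18.5787)]
base [ 0.44501173  0.16000333 -0.00381039] [0.68496688 0.25522695 0.05442936]
top0 base 653 [array([0.566 , 0.2359]), array([0.0673, 0.1729]), np.float64(84.6489)]
top0 loose 650 [array([ 0.5593, -0.2546]), array([0.0674, 0.1737]), np.float64(83.0386)]
scene0 base 471 [array([0.5686, 0.2367]), array([0.0662, 0.1746]), np.float64(85.0455)]
scene0 loose 461 [array([ 0.5615, -0.2533]), array([0.0682, 0.1756]), np.float64(83.0739)]
w1 base 1041 [array([0.5662, 0.2241]), array([0.0437, 0.1732]), np.float64(84.9647)]
w1 loose 529 [array([ 0.5623, -0.2366]), array([0.0331, 0.173 ]), np.float64(83.7549)]
```

servo_tool --pt "0 0 0 -0.05 0 0 0" --pt "0 0 0 -0.1 0 0 0" --pt "0 0.026 -0.0575 -0.11 0 0 2" --pt "0 0.052 -0.115 -0.11 0 0 5" --pt "0 0.078 -0.1725 -0.11 0 0 5" --pt "0 0.104 -0.23 -0.11 0 0 5" --pt "0 0.13 -0.2875 -0.11 0 0 5" --pt "0 0.13 -0.2875 -0.11 0 0 5" --pt "0 0.13 -0.2875 -0.11 0 0 5" --pt "0 0.13 -0.2875 -0.07 0 0 5" --pt "0 0.13 -0.2875 -0.03 0 0 5" --pt "0 0.13 -0.2875 -0.009 0 0 5" --pt "0 0.13 -0.2875 -0.009 0 0 5"

```text
clock: 6.35
position: [0.6016, 0.2315, 0.023]
ee_rot: [0.999, -0.044, -0.0, 0.0]
ft_force: [-0.5, -0.3, -0.1]
grip_width: 0.215
```

servo_tool --pt "0.42 0 0 0 0 0 0" --pt "0.42 0 0 0 0 0 0" --pt "0.42 0 0 0 0 0 0" --pt "0.42 0 0 -0.04 0 0 0" --pt "0.42 0 0 -0.09 0 0 0" --pt "0.6 -0.03 0.047 -0.09 0 0 5" --pt "0.6 -0.06 0.094 -0.09 0 0 10" --pt "0.6 -0.09 0.141 -0.09 0 0 13" --pt "0.6 -0.1127 0.1787 -0.09 0 0 13" --pt "0.6 -0.1127 0.1787 -0.06 0 0 13" --pt "0.6 -0.1127 0.1787 -0.02 0 0 13" --pt "0.6 -0.1127 0.1787 0.008 0 0 13" --pt "0.6 -0.1127 0.1787 0.019 0 0 13" --pt "0.6 -0.1127 0.1787 0.019 0 0 13" --pt "0 -0.1127 0.1787 0.019 0 0 13" --pt "0 -0.1127 0.1787 0.019 0 0 13" --pt "0 -0.1127 0.1787 0.019 0 0 13" --pt "0 -0.1127 0.1787 0.019 0 0 13"

```text
clock: 8.6
position: [0.4747, 0.065, 0.0055]
ee_rot: [0.988, -0.156, 0.001, -0.0]
ft_force: [-0.9, 0.3, 7.4]
grip_width: 0.297
```

servo_tool --pt "0 0 0 -0.05 0 0 0" --pt "0 0 0 -0.1 0 0 0" --pt "0 0.003 -0.055 -0.105 0 0 -6" --pt "0 0.006 -0.11 -0.105 0 0 -13" --pt "0 0.0101 -0.165 -0.105 0 0 -13" --pt "0 0.0101 -0.1834 -0.105 0 0 -13" --pt "0 0.0101 -0.1834 -0.105 0 0 -13" --pt "0 0.0101 -0.1834 -0.06 0 0 -13" --pt "0 0.0101 -0.1834 -0.025 0 0 -13" --pt "0 0.0101 -0.1834 -0.008 0 0 -13" --pt "0 0.0101 -0.1834 -0.008 0 0 -13"

```text
clock: 9.98
position: [0.54, 0.2352, 0.0125]
ee_rot: [0.999, -0.044, 0.0, 0.0]
ft_force: [-0.4, 0.0, -0.3]
grip_width: 0.297
```

servo_tool --pt "0.45 0 0 0 0 0 0" --pt "0.45 0 0 0 0 0 0" --pt "0.45 0 0 0 0 0 0" --pt "0.45 0 0 -0.04 0 0 0" --pt "0.45 0 0 -0.09 0 0 0" --pt "0.45 0.021 0.055 -0.1 0 0 -2" --pt "0.45 0.042 0.11 -0.1 0 0 -5" --pt "0.45 0.063 0.165 -0.1 0 0 -5" --pt "0.45 0.084 0.22 -0.1 0 0 -5" --pt "0.45 0.1063 0.2767 -0.1 0 0 -5" --pt "0.45 0.1063 0.2767 -0.1 0 0 -5" --pt "0.45 0.1063 0.2767 -0.06 0 0 -5" --pt "0.45 0.1063 0.2767 -0.02 0 0 -5" --pt "0.45 0.1063 0.2767 0.0035 0 0 -5" --pt "0.45 0.1063 0.2767 0.0035 0 0 -5" --pt "0 0.1063 0.2767 0.0035 0 0 -5" --pt "0 0.1063 0.2767 0.0035 0 0 -5" --pt "0 0.1063 0.2767 0.0035 0 0 -5" --pt "0 0.1063 0.2767 0.0035 0 0 -5"

```text
clock: 12.35
position: [0.6231, -0.0485, 0.0106]
ee_rot: [1.0, 0.0, 0.001, 0.0]
ft_force: [-0.1, 1.0, 7.7]
grip_width: 0.169
```

```bash
python3 - <<'E'
from h import *
im,d,P,T,K=shot('top'); cv2.imwrite('pics/top2.png',cv2.resize(im[100:320,110:450],None,fx=2.3,fy=2.3,interpolation=cv2.INTER_CUBIC)); np.savez('top2.npz',im=im,P=P)
E
```

```text
(no output)
```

View pics/top2.png

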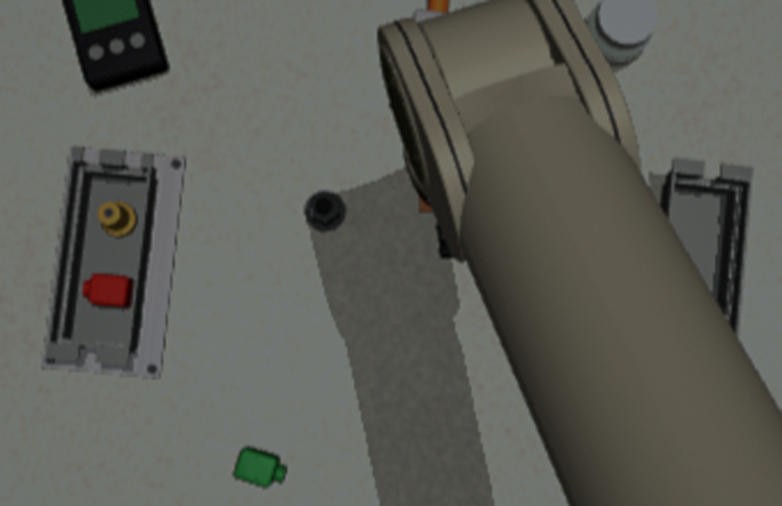

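Top view: the post (116,217) and boot (108,291) stand in the fixed tote. The nut is still in its place, and the gripper is on the lug.

servo_tool --pt "0 0 0 -0.05 0 0 0" --pt "0 0 0 -0.1 0 0 0" --pt "0 -0.007 0.05 -0.1 0 0 3" --pt "0 -0.014 0.105 -0.1 0 0 7" --pt "0 -0.021 0.16 -0.1 0 0 7" --pt "0 -0.028 0.2165 -0.1 0 0 7" --pt "0 -0.028 0.2165 -0.1 0 0 7" --pt "0 -0.028 0.2165 -0.1 0 0 7" --pt "0 -0.028 0.2165 -0.06 0 0 7" --pt "0 -0.028 0.2165 -0.025 0 0 7" --pt "0 -0.028 0.2165 -0.004 0 0 7" --pt "0 -0.028 0.2165 -0.004 0 0 7"

```text
clock: 13.9
position: [0.594, -0.2636, 0.0122]
ee_rot: [0.998, -0.06, -0.0, -0.0]
ft_force: [-0.1, -0.2, -0.4]
grip_width: 0.171
```

servo_tool --pt "0.33 0 0 0 0 0 0" --pt "0.33 0 0 0 0 0 0" --pt "0.33 0 0 0 0 0 0" --pt "0.33 0 0 -0.04 0 0 0" --pt "0.33 0 0 -0.09 0 0 0" --pt "0.6 -0.004 -0.06 -0.1 0 0 5" --pt "0.6 -0.008 -0.12 -0.1 0 0 10" --pt "0.6 -0.012 -0.18 -0.1 0 0 16" --pt "0.6 -0.017 -0.24 -0.1 0 0 16" --pt "0.6 -0.02 -0.295 -0.1 0 0 16" --pt "0.6 -0.0223 -0.3204 -0.1 0 0 16" --pt "0.6 -0.0223 -0.3204 -0.1 0 0 16" --pt "0.6 -0.0223 -0.3204 -0.06 0 0 16" --pt "0.6 -0.0223 -0.3204 -0.02 0 0 16" --pt "0.6 -0.0223 -0.3204 0.0042 0 0 16" --pt "0.6 -0.0223 -0.3204 0.0042 0 0 16" --pt "0 -0.0223 -0.3204 0.0042 0 0 16" --pt "0 -0.0223 -0.3204 0.0042 0 0 16" --pt "0 -0.0223 -0.3204 0.0042 0 0 16" --pt "0 -0.0223 -0.3204 0.0042 0 0 16"

```text
clock: 16.4
position: [0.6118, 0.0553, 0.0103]
ee_rot: [0.98, -0.199, 0.001, -0.0]
ft_force: [-1.3, -1.2, 6.3]
grip_width: 0.27
```

```bash
python3 - <<'E'
from h import *
im,d,P,T,K=shot('top'); np.savez('top3.npz',im=im,P=P)
a=cv2.resize(im[150:280,370:450],(430,700),interpolation=cv2.INTER_CUBIC)[100:700]
cv2.imwrite('pics/top3.png',np.clip(a*1.5,0,255).astype(np.uint8))
mr=lambda q:[np.round(v,4) for v in cv2.minAreaRect(np.ascontiguousarray(q[:,:2],dtype=np.float32))]
Q=P
m=(abs(Q[...,0]-.56)<.12)&(abs(Q[...,1]+.257)<.06)&(abs(Q[...,2]-.048)<.004);print('loose',m.sum(),mr(Q[m]))
go(.5605-.028*.993,-.254+.028*.12,.015,-7)
E
```

```text
loose 643 [array([ 0.5591, -0.2545]), array([0.0673, 0.1732]), np.float64(83.0678)]
go [ 0.0467  0.3125 -0.0048] [ -0.   -0.2 -16. ]
```

View pics/top3.png

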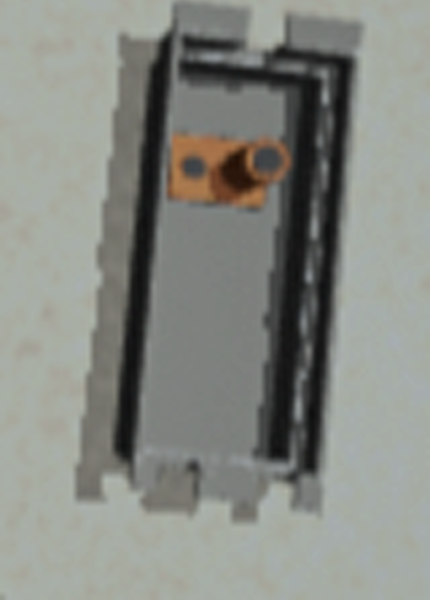

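The lug stands in the loose tote (barrel at (265,160), palm to the left). Next, the nut goes in.

servo_tool --pt "0 0 0 -0.05 0 0 0" --pt "0 0 0 -0.1 0 0 0" --pt "0 0.009 0.06 -0.1 0 0 -5" --pt "0 0.018 0.12 -0.1 0 0 -10" --pt "0 0.027 0.18 -0.1 0 0 -16" --pt "0 0.036 0.24 -0.1 0 0 -16" --pt "0 0.044 0.29 -0.1 0 0 -16" --pt "0 0.0467 0.3125 -0.1 0 0 -16" --pt "0 0.0467 0.3125 -0.1 0 0 -16" --pt "0 0.0467 0.3125 -0.06 0 0 -16" --pt "0 0.0467 0.3125 -0.025 0 0 -16" --pt "0 0.0467 0.3125 -0.004 0 0 -16" --pt "0 0.0467 0.3125 -0.004 0 0 -16"

```text
clock: 18.08
position: [0.5321, -0.249, 0.0123]
ee_rot: [0.998, -0.06, -0.0, -0.0]
ft_force: [-0.2, -0.0, -0.8]
grip_width: 0.271
```

servo_tool --pt "0.37 0 0 0 0 0 0" --pt "0.37 0 0 0 0 0 0" --pt "0.37 0 0 0 0 0 0" --pt "0.37 0 0 -0.04 0 0 0" --pt "0.37 0 0 -0.1 0 0 0" --pt "0.37 0.01 -0.03 -0.16 0 0 0" --pt "1 0.0 -0.09 -0.22 0 0 0" --pt "1 0.0 -0.11 -0.22 0 0 0" --pt "1 0.0 -0.11 -0.22 0 0 0"

```text
clock: 19.2
position: [0.5463, -0.1374, 0.2352]
ee_rot: [0.998, -0.058, 0.002, 0.0]
ft_force: [0.1, -0.5, -0.4]
grip_width: 0.976
```

```bash
python3 - <<'E'
from h import *
o=monitor.get_obs(); print(o['joint_pos'].round(2),o['position'])
mr=lambda q:[np.round(v,4) for v in cv2.minAreaRect(np.ascontiguousarray(q[:,:2],dtype=np.float32))]
im,d,P,T,K=shot('wrist'); cv2.imwrite('pics/w4.png',im)
for nm,Q in (('w',P),('sc',shot('scene')[2]),('top',shot('top')[2])):
    m=(abs(Q[...,0]-.56)<.12)&(abs(Q[...,1]+.257)<.06)&(abs(Q[...,2]-.048)<.004);print(nm,m.sum(),mr(Q[m]))
    m=(abs(Q[...,0]-.565)<.12)&(abs(Q[...,1]-.236)<.06)&(abs(Q[...,2]-.052)<.004);print(nm,'base',m.sum(),mr(Q[m]) if m.sum()>9 else '')
E
```

```text
[ 0.85  0.29 -0.82  1.59  0.22  1.35 -0.11] [ 0.54629977 -0.13739894  0.23515427]
w 1573 [array([ 0.5599, -0.2543]), array([0.0669, 0.1729]), np.float64(83.214)]
w base 0 
sc 471 [array([ 0.5617, -0.2536]), array([0.069 , 0.1759]), np.float64(83.4345)]
sc base 467 [array([0.5688, 0.2368]), array([0.0663, 0.1748]), np.float64(84.8939)]
top 1 [array([ 0.4757, -0.2343]), array([0., 0.]), np.float64(0.0)]
top base 684 [array([0.566 , 0.2359]), array([0.0673, 0.1729]), np.float64(84.8416)]
```

View pics/w4.png

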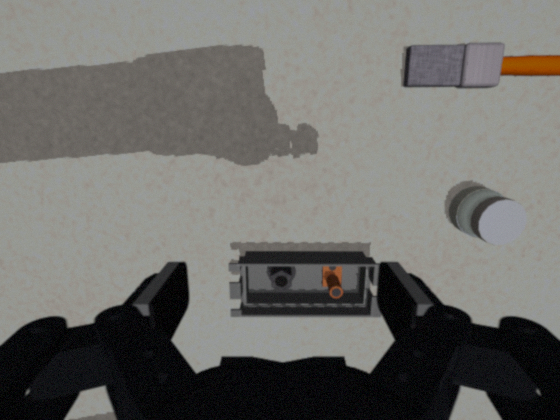

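Both the nut (280,278) and the lug (333,280) stand in the loose tote. Next I turn the tool and go above the tote.

servo_tool --pt "1 0.027 0.05 0.03 0 0 -10" --pt "1 0.027 0.1142 0.08 0 0 -20" --pt "1 0.0271 0.1142 0.12 0 0 -30" --pt "1 0.0271 0.1142 0.13 0 0 -40" --pt "1 0.0271 0.1142 0.13 0 0 -50" --pt "1 0.0271 0.1142 0.13 0 0 -60" --pt "1 0.0271 0.1142 0.13 0 0 -70" --pt "1 0.0271 0.1142 0.13 0 0 -80" --pt "1 0.0271 0.1142 0.13 0 0 -89.9" --pt "1 0.0271 0.1142 0.13 0 0 -89.9" --pt "1 0.0271 0.1142 0.13 0 0 -89.9" --pt "1 0.0271 0.1142 0.13 0 0 -89.9"

```text
clock: 20.85
position: [0.5579, -0.2581, 0.1025]
ee_rot: [0.75, 0.661, -0.0, -0.0]
ft_force: [-0.1, 0.5, -1.0]
grip_width: 1.0
```

```bash
python3 - <<'E'
from h import *
print(monitor.get_obs()['joint_pos'].round(2)); go(.560,-.254,.010,83.2)
E
```

```text
[ 1.09  0.62 -0.99  1.6   0.54  1.22  1.44]
go [0.0044 0.0016 0.0925] [-0.   0.  -0.4]
```

servo_tool --pt "1 0.0044 0.0016 0.03 0 0 -0.4" --pt "1 0.0044 0.0016 0.06 0 0 -0.4" --pt "1 0.0044 0.0016 0.08 0 0 -0.4" --pt "1 0.0044 0.0016 0.0925 0 0 -0.4" --pt "1 0.0044 0.0016 0.0925 0 0 -0.4" --pt "0.7 0.0044 0.0016 0.0925 0 0 -0.4" --pt "0.6 0.0044 0.0016 0.0925 0 0 -0.4" --pt "0.6 0.0044 0.0016 0.0925 0 0 -0.4" --pt "0.6 0.0044 0.0016 0.0925 0 0 -0.4" --pt "0.6 0.0044 0.0016 0.0925 0 0 -0.4" --grip_force 50

```text
clock: 22.1
position: [0.5609, -0.2541, 0.0114]
ee_rot: [0.747, 0.665, 0.0, 0.001]
ft_force: [-0.3, 0.2, 6.2]
grip_width: 0.768
```

servo_tool --pt "0.5 0 0 -0.01 0 0 0" --pt "0.5 0 0 -0.025 0 0 0" --pt "0.5 0 0 -0.05 0 0 0" --pt "0.5 0 0 -0.08 0 0 0" --pt "0.5 0 0 -0.11 0 0 0" --pt "0.5 0 0 -0.12 0 0 0" --pt "0.5 0 0 -0.12 0 0 0"

```text
clock: 22.98
position: [0.5602, -0.2538, 0.1304]
ee_rot: [0.747, 0.665, -0.0, 0.0]
ft_force: [-0.3, -0.7, -3.8]
grip_width: 0.766
```

```bash
python3 - <<'E'
from h import *
o=monitor.get_obs(); print(o['position'],o['ft_force'],o['torque'],o['joint_pos'].round(2))
im,d,P,T,K=shot('scene'); a=cv2.resize(im[130:330,60:300],(720,600),interpolation=cv2.INTER_CUBIC); cv2.imwrite('pics/s5.png',a)
E
```

```text
[ 0.5602144  -0.25381672  0.13041539] [-0.30426355 -0.72411547 -3.80557561] [0.04957912 0.02878424 0.01290641] [ 1.09  0.59 -1.01  1.57  0.52  1.27  1.46]
```

View pics/s5.png

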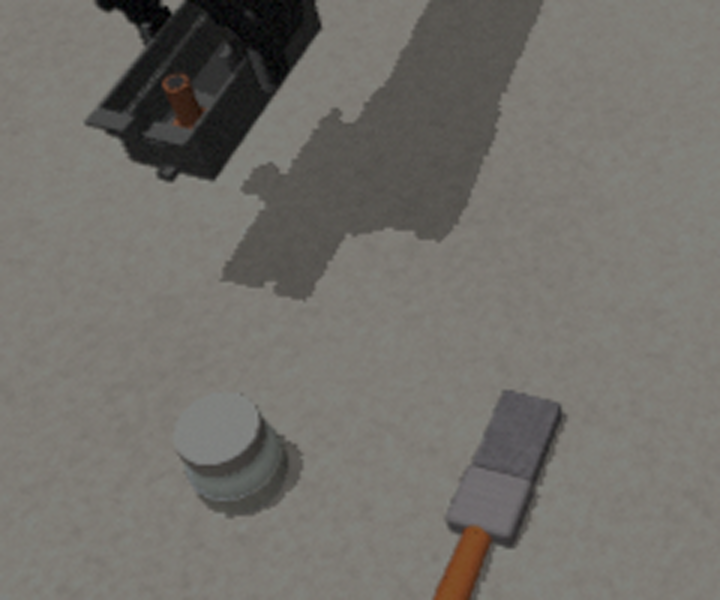

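servo_tool --pt "0.5 0.008 -0.001 0 0 0 0" --pt "0.5 0.025 -0.0025 0 0 0 0" --pt "0.5 0.05 -0.005 0 0 0 0" --pt "0.5 0.08 -0.008 0 0 0 0" --pt "0.5 0.112 -0.0115 0 0 0 0" --pt "0.5 0.145 -0.015 0 0 0 -0.5" --pt "0.5 0.178 -0.018 0 0 0 -0.5" --pt "0.5 0.211 -0.0215 0 0 0 -1" --pt "0.5 0.244 -0.025 0 0 0 -1" --pt "0.5 0.277 -0.0285 0 0 0 -1.5" --pt "0.5 0.31 -0.032 0 0 0 -1.5" --pt "0.5 0.343 -0.035 0 0 0 -1.5" --pt "0.5 0.376 -0.0385 0 0 0 -1.5" --pt "0.5 0.408 -0.042 0 0 0 -1.5" --pt "0.5 0.438 -0.045 0 0 0 -1.5" --pt "0.5 0.463 -0.0475 0 0 0 -1.5" --pt "0.5 0.48 -0.049 0 0 0 -1.5" --pt "0.5 0.4873 -0.05 0 0 0 -1.5" --pt "0.5 0.4873 -0.05 0 0 0 -1.5" --pt "0.5 0.4873 -0.05 0 0 0 -1.5"

```text
clock: 25.52
position: [0.5673, 0.2352, 0.1299]
ee_rot: [0.739, 0.674, -0.0, 0.0]
ft_force: [-0.1, -0.2, -2.5]
grip_width: 0.764
```

```bash
python3 - <<'E'
from h import *
o=monitor.get_obs(); print(o['position'],o['ft_force'],o['joint_pos'].round(2)); go(.567,.236,.0645,84.9)
mr=lambda q:[np.round(v,4) for v in cv2.minAreaRect(np.ascontiguousarray(q[:,:2],dtype=np.float32))]
im,d,P,T,K=shot('scene'); a=cv2.resize(im[130:330,300:500],(600,600),interpolation=cv2.INTER_CUBIC); cv2.imwrite('pics/s6.png',a)
for nm,Q in (('sc',P),('w',shot('wrist')[2]),('top',shot('top')[2])):
  k=(abs(Q[...,0]-.565)<.13)&(abs(Q[...,1]-.236)<.08)
  for h in (.167,.052):
    m=k&(abs(Q[...,2]-h)<.005); print(nm,h,m.sum(),mr(Q[m]) if m.sum()>9 else '')
  # level: plane fit of the rim band
  q=Q[k&(abs(Q[...,2]-.167)<.008)]
  if len(q)>50: A=np.c_[q[:,:2]-q[:,:2].mean(0),np.ones(len(q))]; print(' plane',np.linalg.lstsq(A,q[:,2],rcond=None)[0].round(4))
E
```

```text
[0.56728455 0.23523545 0.12990208] [-0.11686567 -0.24842337 -2.47931727] [ 0.3   0.61 -1.05  1.57  0.55  1.28  0.64]
go [ 0.0008 -0.0003  0.0654] [-0.   0.  -0.1]
sc 0.167 439 [array([0.6088, 0.2366]), array([0.099 , 0.0912]), np.float64(2.0016)]
sc 0.052 280 [array([0.5782, 0.2359]), array([0.066 , 0.1559]), np.float64(84.981)]
 plane [-0.0123 -0.0069  0.1655]
w 0.167 12273 [array([0.5351, 0.2387]), array([0.0931, 0.1115]), np.float64(83.0511)]
w 0.052 3 
 plane [ 0.0017 -0.0014  0.1658]
top 0.167 358 [array([0.6172, 0.2301]), array([0.0672, 0.0699]), np.float64(84.4941)]
top 0.052 95 [array([0.6022, 0.2025]), array([0.0097, 0.0928]), np.float64(87.5796)]
 plane [ 0.0575 -0.0207  0.1658]
```

View pics/s6.png

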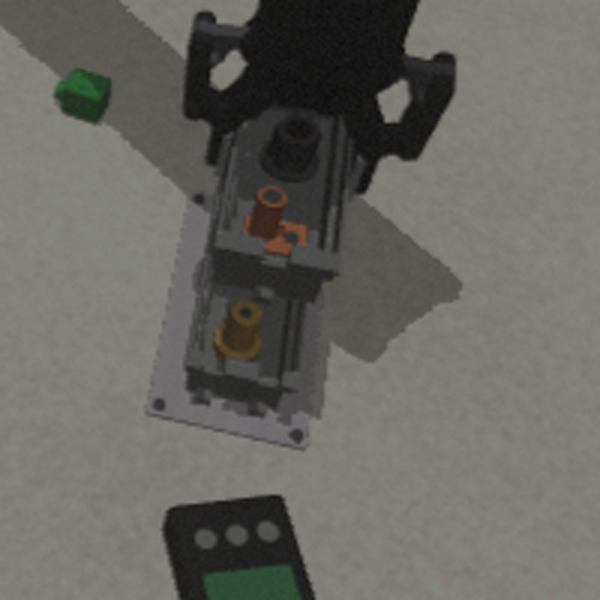

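The scene shows the loose tote level over the fixed one. The lug and nut stand inside it, and its one-notch end is over the two-notch end, as wanted. Lowering now.

servo_tool --pt "0.5 0.0008 0 0.02 0 0 0" --pt "0.5 0.0008 0 0.04 0 0 0" --pt "0.5 0.0008 0 0.055 0 0 0" --pt "0.5 0.0008 0 0.061 0 0 0" --pt "0.5 0.0008 0 0.064 0 0 0" --pt "0.5 0.0008 0 0.064 0 0 0" --pt "0.5 0.0008 0 0.064 0 0 0"

```text
clock: 26.55
position: [0.5676, 0.2371, 0.0666]
ee_rot: [0.738, 0.674, 0.0, 0.0]
ft_force: [-0.0, 0.5, -4.2]
grip_width: 0.764
```

servo_tool --pt "0.5 -0.001 0 0.001 0 0 0" --pt "0.5 -0.001 0 0.002 0 0 0" --pt "0.5 -0.001 0 0.0025 0 0 0" --pt "0.5 -0.001 0 0.003 0 0 0" --pt "0.5 -0.001 0 0.003 0 0 0"

```text
clock: 27.18
position: [0.5672, 0.2358, 0.0634]
ee_rot: [0.738, 0.674, -0.0, 0.0]
ft_force: [-2.4, -1.8, 3.0]
grip_width: 0.767
```

Contact is made at the expected height (force sign changed, TCP z 63.4 mm). Now I release gently and retreat.

servo_tool --pt "0.85 0 0 0 0 0 0" --pt "0.95 0 0 0 0 0 0" --pt "1 0 0 0 0 0 0" --pt "1 0 0 0 0 0 0" --pt "1 0 0 -0.02 0 0 0" --pt "1 0 0 -0.05 0 0 0" --pt "1 0 0 -0.1 0 0 0" --pt "1 0 0 -0.16 0 0 0" --pt "1 -0.05 0 -0.18 0 0 0" --pt "1 -0.11 0 -0.18 0 0 0" --pt "1 -0.17 0 -0.18 0 0 0" --pt "1 -0.23 0 -0.18 0 0 0" --pt "1 -0.29 0 -0.18 0 0 0" --pt "1 -0.35 0 -0.18 0 0 0" --pt "1 -0.35 0 -0.18 0 0 0"

```text
clock: 29.05
position: [0.535, -0.1184, 0.2438]
ee_rot: [0.741, 0.671, -0.001, 0.001]
ft_force: [-0.1, 0.9, 0.6]
grip_width: 0.996
```

```bash
python3 - <<'E'
from h import *
mr=lambda q:[np.round(v,4) for v in cv2.minAreaRect(np.ascontiguousarray(q[:,:2],dtype=np.float32))]
im,d,P,T,K=shot('scene'); im2,_,P2,_,_=shot('top')
a=np.hstack([cv2.resize(im[170:290,330:440],(490,540),interpolation=cv2.INTER_CUBIC),cv2.resize(im2[150:280,125:200],(310,540),interpolation=cv2.INTER_CUBIC)])
cv2.imwrite('pics/f.png',np.clip(a*1.4,0,255).astype(np.uint8))
for nm,Q in (('sc',P),('top',P2)):
  k=(abs(Q[...,0]-.565)<.13)&(abs(Q[...,1]-.236)<.07); q=Q[k&(Q[...,2]>.090)]
  h=np.median(q[:,2]); q=q[abs(q[:,2]-h)<.006]; q2=q[q[:,2]>h-.004]
  A=np.c_[q[:,:2]-q[:,:2].mean(0),np.ones(len(q))]; print(nm,len(q),h,mr(q2),np.linalg.lstsq(A,q[:,2],rcond=None)[0].round(4))
for t in ['brush','grease_jar']: find('scene',T,K,t)
E
```

```text
sc 560 0.09879270315541183 [array([0.5681, 0.2367]), array([0.0661, 0.1758]), np.float64(84.7508)] [ 0.0035 -0.003   0.0987]
top 836 0.09953907512040527 [array([0.5658, 0.2356]), array([0.0672, 0.1733]), np.float64(84.7216)] [0.0005 0.0031 0.0995]
brush 0.77 [ 0.769 -0.038  0.015] [221. 298.]
grease_jar 0.81 [ 0.776 -0.181  0.052] [138. 279.]
```

View pics/f.png

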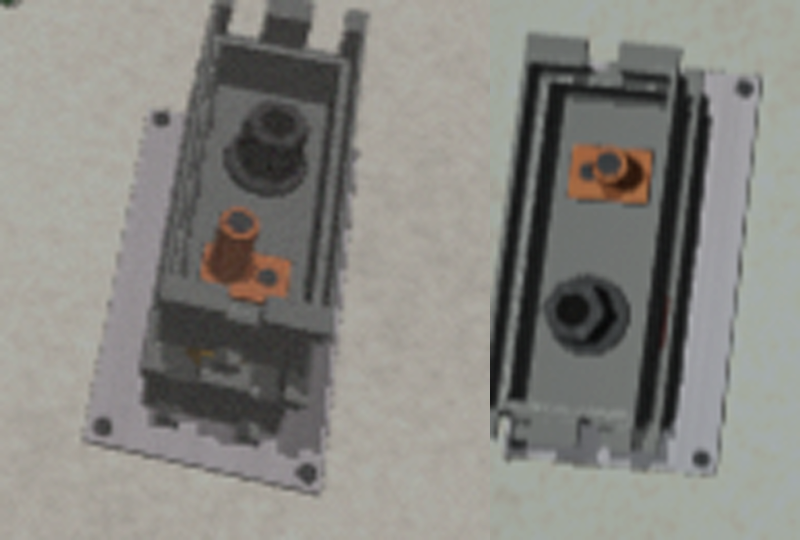

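The loose tote sits on the rim, with its rim at about 99 mm against 100 expected. It is level to 0.005 rad, within 1 mm of centre and within 0.3° of square. The lug and nut are upright, and the brush and jar have not moved. Handing in.

```bash
python3 -c "
from h import *
print(ticket.hand_in())"
```

```text
the job is handed in; nothing more can be done
None
```

Both kits are made up and stacked, and the job is handed in after about 29 s of the 115 s allowed. The hand-in gives no verdict.

- **Parts:** The post and red boot are in the screwed-down tote, and the lug and nut are in the loose one. I left the green look-alike alone.
- **Stack:** The last scene and top pictures put the loose tote within about 1 mm of centre, within about 0.3° of square and level within 0.005 rad. Its rim is at about 99 mm against the 100 mm expected. Its one-notch end is over the fixed tote's two-notch end, so the two-notch end is over the one-notch end as required.
- **Upright:** The lug and nut were seen standing in the final picture. The post and boot were seen standing after placing; I last saw the post just before lowering. Once stacked they are mostly hidden, so I could not check them again at the end.
- **Bystanders:** The brush and jar read within about 5 mm of where they started, which is within the detector's error.
- **Disagreements:** The scene and top cameras differ by 2–3 mm in x. They agree on the loose tote's position relative to the fixed one. I saw a 6–8 N upward push each time the fingers closed on something, and it did no visible harm.

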